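# Third hand for a drawer corner

## Task

Pick up the drawer front - the full-length loose board as tall as the drawer side clamped in the assembly jig - with a light grip, since the soft pine bruises, and set it on the jig's base as the other half of the corner: upright, face against the right-angle block, end butted square against the inside of the clamped side. Bring it up to the side slowly, without ramming it, and press it endways against the side with a steady push of about 12 newtons so that I can drive the screws; keep that up for a couple of seconds and finish while still holding and pushing, and leave the other boards and tools as they are.

Things in the scene. Friction and masses are not known exactly. Their poses are not given: they have to be found in the camera images.
- drawer_front: the drawer front: plain pine board standing on its long edge, 160 long (own x) x 18 thick (own y) x 80 high (own z), about 0.12 kg, same both ways round. Origin: centre of its underside. Soft: a grip of 25 to 50 N at the fingers is plenty, over 90 N on a finger bruises it. Borne down on the jig's base it drags (friction near 1): the wrist then feels more than the push on the side.
- jig: corner jig screwed to the bench: ply base 320 x 280 x 18 and a beech right-angle block 35 high on it. Origin on the bench, 20 short (x) and 10 (y) of the base's centre. In its frame (mm): block leg along x has its outer face at y = -72, x -85 to 30; the other leg backs the drawer side at x = 60, held by a toggle clamp (x 78 to 170, y 20 to 70, lower than the side)
- drawer_side: pine drawer side 220 long (y) x 18 thick (x) x 80 high, clamped upright in the jig, axes parallel to the jig's and rigid (meet it at 20 mm/s or less). Origin: centre of its underside, on the jig's base. Its inside face is the plane x = 60 mm of the jig's frame; its end at y = -90 mm, with two pilot-hole marks outside, overhangs the block by the front's thickness
- seat (a point): point on top of the jig's base where the centre of the drawer front's underside lies when home (face touching block, end touching side): -20, -81, 18 mm in the jig's frame. Axes parallel to the jig's: the drawer front's length lies along x, the push goes to +x, the block is on the +y side
- drawer_back: leave alone: the drawer back, a pine board on edge, 160 long x 18 thick but only 55 high. Origin: centre of its underside.
- divider: leave alone: drawer divider, a pine board on edge, 118 long x 18 thick x 80 high with a 20 wide, 40 deep notch in its top. Origin: centre of its underside.
- screw_tin: leave alone: open round tin of brass screws, 70 across, 30 high. Origin: centre of its underside.
- glue: leave alone: white glue bottle, 56 across, 160 high. Origin: centre of its underside.
- driver: leave alone: cordless driver standing on its battery, about 112 x 78 x 200 high, chuck to own +y, 190 long at the top. Origin: centre of its underside.
- try_square: leave alone: try square lying flat, 200 x 110 x 18 high. Origin: under the middle of its wooden stock.

How it is judged (in metres and radians):
On the way, in this order (a step that is already met when the one before it is completed fails the run):
1. the drawer front is picked up, clear of the bench, held in the fingers (height (world z) of drawer_front above 0.03 m and contact force between the fingers and drawer_front above 3 N), for 0.2 s.
2. the drawer front is home and pressed against the side with 6 to 20 N, steadily for 1.5 s (x of drawer_front in the frame of seat between -0.003 and 0.003 m and y of drawer_front in the frame of seat between -0.003 and 0.003 m and z of drawer_front in the frame of seat below 0.003 m and angle between the x axis of drawer_front and the x axis of jig, either way round below 0.044 rad and angle between drawer_front's own z axis and vertical below 0.044 rad and contact force between drawer_front and drawer_side between 6 and 20 N and contact force between the fingers and drawer_front above 3 N), for 1.5 s.
At the end, for the whole second after the job is handed in: the drawer front stands on the jig's base, along the block and upright (within 3 mm and 2.5 degrees of home), is pressed endways against the drawer side with 6 to 20 N and is still held by the fingers (all of step 2); the arm keeps its last pose, push and grip.
It fails at once if the drawer front is gripped so hard that it bruises (over 90 N on a finger, 180 N on the two) (contact force between the fingers and drawer_front above 180 N).
It fails at once if the drawer front is rammed into the drawer side (over 100 N) (contact force between drawer_front and drawer_side above 100 N).
It fails at once if another board or a tool is moved by more than 20 mm (distance of any of drawer_back, divider, screw_tin, glue, driver, try_square from where it was at the start of the episode above 0.02 m).
It fails at once if another board is tipped (angle between any of drawer_back, divider's own z axis and vertical above 0.3 rad).
It also fails if it takes over 58 s, if anything falls off the work surface, if the arm or the gripper's body presses on something with over 40 N, if the wrist force passes 120 N, or if a joint passes its speed limit or range.

## Robot

A 7-joint arm with a two-finger parallel gripper is mounted at the origin on the work surface. World frame = base frame: x ahead of the robot, y to its left, z up, the work surface at z = 0. Lengths are in mm, angles in rad, forces in N, time in s.
With the tool pointing down it reaches from about 400 to 875 mm from the base axis. Payload 4.4 kg.
Tool frame: the origin (TCP) lies midway between the tips of the shut fingers; the grasp point (between the pads) lies 19 mm behind it (ctrl.grip_point_offset is the distance from the TCP to the grasp point, in mm); z points along the fingers, y is the line along which they close (so a half turn about z gives the same grasp; the last joint's range is limited). The gripper opens to 85 mm and grips with 20 to 120 N. Pads are 22 mm wide; open, the fingers measure 114 mm over their backs; the gripper's body (76 mm by 85 mm) begins 54 mm behind the grasp point. The pads swing forward as they close: fully open they stand 13 mm farther back than shut.
Start: joints at [-1.377, 0.628, 0.038, 1.517, -0.027, 0.996, -0.02], TCP at [166.952, 628.208, 231.313] pointing down, gripper open.
Joint ranges: [-3.06, 3.06], [-0.37, 2.12], [-1.25, 1.32], [0.18, 2.47], [-1.1, 4.24], [0.23, 1.98], [-2.94, 2.94]. Speed limits (rad/s): [2.57, 2.57, 3.14, 3.14, 3.14, 3.14, 3.14].

## Interface

Orientations are given as [roll, pitch, yaw] about the fixed x, y, z axes, in that order (R = Rz(yaw) Ry(pitch) Rx(roll)).
In Python, from cell import ctrl, vision gives the robot as it stands (ctrl), with the cameras (vision).
- The arm moves only by the tool nudge_tcp, called as name([rows], argument=value, ...), one row to a line, values as JSON. Schema: {"type":"object","properties":{"increments":{"type":"array","items":{"type":"object","properties":{"x":{"type":"number"},"y":{"type":"number"},"z":{"type":"number"},"wx":{"type":"number"},"wy":{"type":"number"},"wz":{"type":"number"},"aperture":{"type":"number"}},"additionalProperties":false,"required":["aperture"]},"minItems":1,"maxItems":12},"only":{"type":"string"},"quiet":{"type":"boolean"},"lines":{"type":"string"}},"required":["increments"],"additionalProperties":false}. increments is a list of rows, 1 to 12 of them, each an object with the fields x, y, z (the shift in shares of the most that a row can go, 1 being 50 mm), wx, wy, wz (a rotation vector in units of 0.1 rad), aperture (the finger opening in mm); a field left out counts as zero (the opening has to be given); each row shifts and turns the commanded pose from where the row before left it, along the tool's axes as they then stand; what a row does not reach is not made up. A row lasts 1/10 s, in which the tool goes at most 50 mm and 0.15 rad, less where a joint would pass 70% of its speed; a pose out of reach is approached as far as the arm can. The fingers move at their own pace and stop on an object; the grip force is fixed at half the most. Time passes only in rows, so rows that do not move let the fingers close. The tool returns the time, the measured TCP pose, the force, the opening and the grip force at its end. only (a regular expression) keeps the lines of the reply that match it, lines (a string "A,B") keeps lines A to B, and quiet returns only ok. Input that does not fit is refused with a message, and nothing moves.
- ctrl.read_state(): the state, without advancing time (a new reading comes with each control period).
- vision.get_image(name): name is "scene" or "top"; returns the picture (480x640x3 uint8, blue, green, red); there is no depth.
- vision.calibration(name): a dict with "fx", "fy", "cx", "cy" (pixels), "rvec" (rotation vector, rad) and "tvec" (3), from world to camera coordinates, as OpenCV has them. Camera axes: x right, y down, z forward; pixel columns grow to the right and rows downward; lengths in mm; the calibration is good to about 2 mm. A picture is of the moment at which its call begins. calibration takes no time and is no camera call.
- ctrl.finish_job(): hands the job in; it is judged then, once.
The state is a dict: "clock": time; "qpos": joint angles; "qd": joint speeds; "tau": joint torques, N m; "eef_pos": TCP position; "tool_rot": TCP orientation; "force": force on the tool from outside, world axes, zero at the start; "torque": the same for the moment, N m; "width": finger opening in mm; "gripper_force": force on a finger pad.
Only numpy, scipy, OpenCV 4.12 (cv2) and the standard library are available. Lean on these libraries where they do the work, as an engineer would, in place of code of your own. Each camera call takes 0.05 s, during which the arm holds its last target. There are 200 camera calls.

## Working session

There is one attempt and no reset: what is moved stays moved. The work goes in short steps, Python scripts to look and compute and a tool call to move; the robot and the scene stay as the last step left them, time stands still between calls to the robot, and variables do not carry over. Pictures are saved under pics/ and viewed, at most 10 in all, crops included, and the job is handed in when it is done.

```bash
ls; mkdir -p pics
```

Create h.py:
```python
import numpy as np,cv2
from cell import ctrl, vision
def cal(n):
    c=vision.calibration(n);K=np.array([[c['fx'],0,c['cx']],[0,c['fy'],c['cy']],[0,0,1.]])
    R=cv2.Rodrigues(np.array(c['rvec'],float))[0];t=np.array(c['tvec'],float).ravel();return K,R,t
def ray(n,u,v):
    K,R,t=cal(n);d=R.T@np.linalg.inv(K)@np.array([u,v,1.]);return -R.T@t,d/np.linalg.norm(d)
def onz(n,u,v,z):
    o,d=ray(n,u,v);return o+d*(z-o[2])/d[2]
def tri(a,b):
    o1,d1=ray('scene',*a);o2,d2=ray('top',*b)
    s=np.linalg.lstsq(np.c_[d1,-d2],o2-o1,rcond=None)[0];p,q=o1+d1*s[0],o2+d2*s[1];return (p+q)/2,np.linalg.norm(p-q)
def proj(n,P):
    K,R,t=cal(n);p=K@(R@np.array(P,float)+t);return p[:2]/p[2]
```

Run:
```python
from h import *
for n in('scene','top'):
    cv2.imwrite(f'pics/{n}0.png',vision.get_image(n));print(n,cal(n)[0][0,0],ray(n,320,240))
print(ctrl.read_state())
```

```text
cell.py
pics
scene 565.4697247854823 (array([1343.92659903,  512.16628389, 1086.02512406]), array([-0.55482785, -0.37586088, -0.74222278]))
top 614.2717497398171 (array([ 400.3492305 ,  -44.20095475, 1533.77870308]), array([ 0.12903095,  0.01709542, -0.9914932 ]))
{'clock': 0.1, 'qpos': array([-1.37678151,  0.6292354 ,  0.03841972,  1.51826958, -0.02701352,
        0.99631036, -0.01999464]), 'qd': array([-0.00061869, -0.00295576, -0.00071785, -0.00134236,  0.00100187,
        0.00067004, -0.00109958]), 'tau': array([ 2.89115153e-03, -5.64529252e+01,  1.23043466e+00, -1.93974692e+01,
        1.13170064e-02,  5.44402254e-03,  7.64967012e-06]), 'eef_pos': array([166.79371488, 627.652567  , 230.49190111]), 'tool_rot': array([-3.13988673e+00, -9.70314908e-06,  2.88179605e+00]), 'force': array([-1.13457115, -0.13758102,  0.52362241]), 'torque': array([ 0.00977249,  0.02010805, -0.0107845 ]), 'gripper_force': 0.0, 'width': 85.49847683783514}
```

View pics/scene0.png

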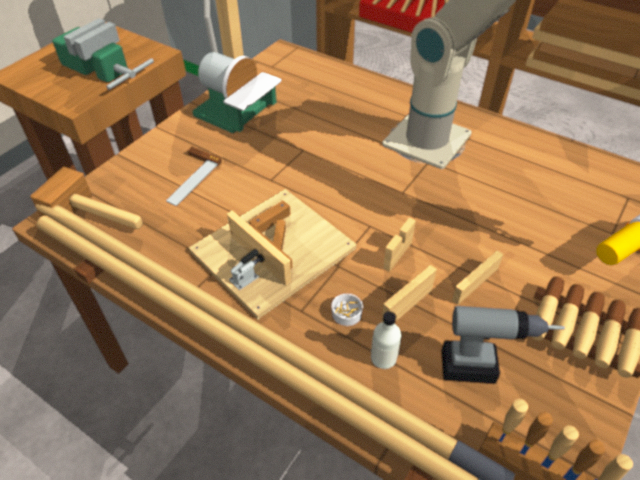

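View pics/top0.png

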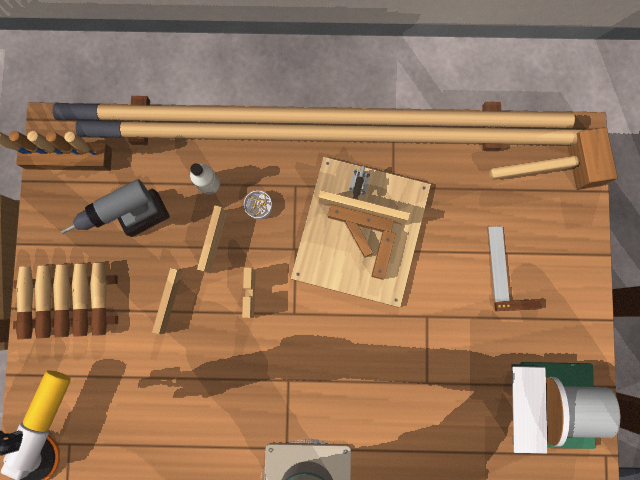

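The scene view shows three loose boards, at (400,245) notched, (411,290) and (480,276), with the jig at (270,250). In the top view they are at (248,293), (210,239) and (166,301), with the jig at (365,230). I'll zoom in on these.

Run:
```python
from h import *
s=cv2.imread('pics/scene0.png');t=cv2.imread('pics/top0.png')
a=cv2.resize(s[215:325,375:515],None,fx=4,fy=4,interpolation=cv2.INTER_CUBIC)  #560x440
b=cv2.resize(t[195:345,140:270],(None),fx=4,fy=4,interpolation=cv2.INTER_CUBIC) #520x600
cv2.imwrite('pics/a1.png',a);cv2.imwrite('pics/b1.png',b)
c=cv2.resize(s[185:320,185:365],None,fx=4.4,fy=4.4,interpolation=cv2.INTER_CUBIC)
d=cv2.resize(t[148:312,285:440],None,fx=3.6,fy=3.6,interpolation=cv2.INTER_CUBIC)
cv2.imwrite('pics/c1.png',c);cv2.imwrite('pics/d1.png',d);print(c.shape,d.shape)
print(proj('top',[167,628,231]),proj('scene',[167,628,231]))
```

```text
(594, 792, 3) (590, 558, 3)
[  1.93216649 426.91991228] [665.08026929 191.14611701]
```

View pics/a1.png

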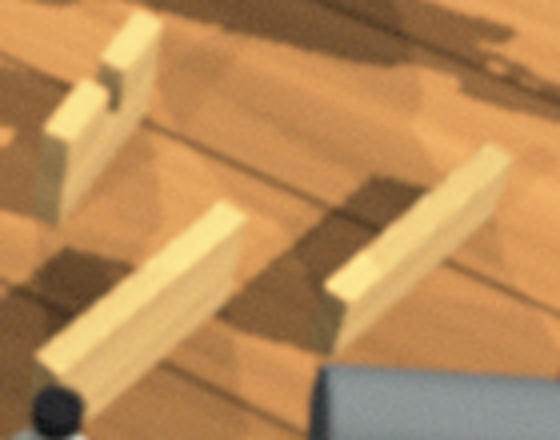

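View pics/b1.png

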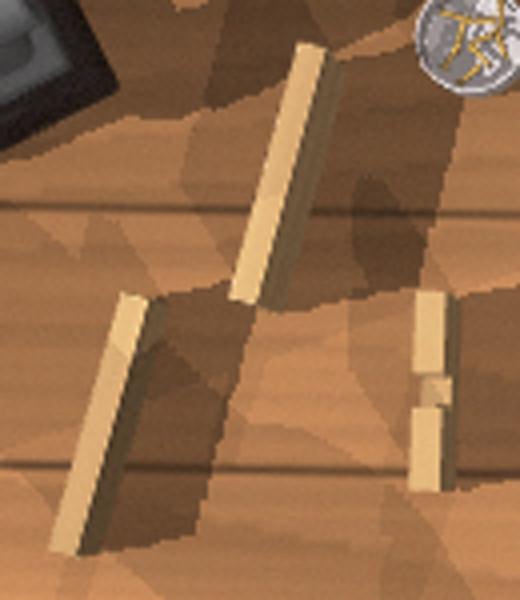

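View pics/c1.png

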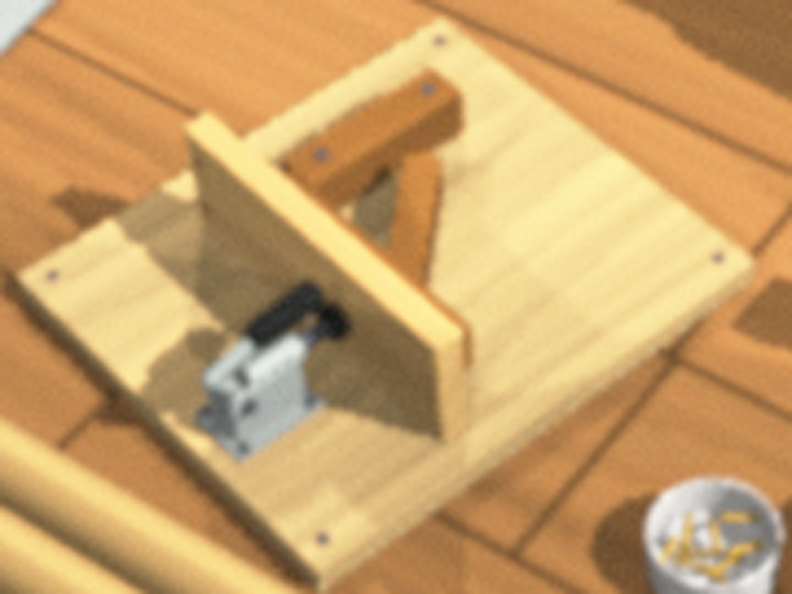

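View pics/d1.png

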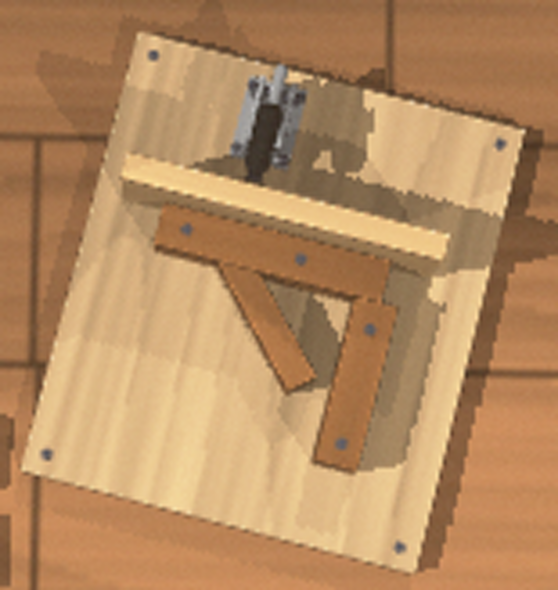

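The 160 mm boards are L (scene crop top edge from (60,367) to (235,210)) and R (from (340,295) to (501,152)). The divider is the notched board. In the jig, the clamp is on the far (+x) side, and the block leg's outer face is to the right in the top view. Next I'll triangulate the top corners.

Run:
```python
from h import *
np.set_printoptions(precision=1,suppress=True)
A=lambda u,v:((u+.5)/4+374.5,(v+.5)/4+214.5)
B=lambda u,v:((u+.5)/4+139.5,(v+.5)/4+194.5)
C=lambda u,v:((u+.5)/4.4+184.5,(v+.5)/4.4+184.5)
D=lambda u,v:((u+.5)/3.6+284.5,(v+.5)/3.6+147.5)
def pr(n,L):
    P=[tri(a,b) for a,b in L]
    print(n);[print('  ',p,'gap %.1f'%g) for p,g in P];return [p for p,g in P]
for n,L in {'L':[(A(60,367),B(313,45)),(A(235,210),B(243,300))],'R':[(A(340,296),B(136,296)),(A(501,152),B(64,552))],'div':[(A(55,134),B(431,292)),(A(150,18),B(424,489))]}.items():
    p=pr(n,L);print('  c',(p[0]+p[1])/2,'len',np.linalg.norm(p[0]-p[1]),'yaw',np.arctan2(*(p[0]-p[1])[1::-1]))
p=pr('base',[(C(318,573),D(140,33)),(C(15,272),D(525,128)),(C(440,18),D(415,572)),(C(751,262),D(22,470))])
print([np.linalg.norm(p[i]-p[(i+1)%4]) for i in range(4)],sum(p)/4, np.arctan2(*((p[0]+p[1])-(p[2]+p[3]))[1::-1]))
p=pr('side',[(C(450,339),D(125,165)),(C(199,121),D(446,248))])
print(np.linalg.norm(p[0]-p[1]),(p[0]+p[1])/2,np.arctan2(*(p[0]-p[1])[1::-1])-np.pi/2)
```

```text
L
   [667.1 231.9  74.5] gap 5.9
   [513.4 264.5  74.9] gap 0.1
  c [590.3 248.2  74.7] len 157.0956262696498 yaw -0.20901295364097422
R
   [516.4 335.7  48.6] gap 0.9
   [361.9 371.   48.1] gap 0.0
  c [439.1 353.3  48.4] len 158.4745662368286 yaw -0.22437475304067478
div
   [520.8 151.4  76.8] gap 2.2
   [403.8 152.4  75.7] gap 0.4
  c [462.3 151.9  76.2] len 116.952280873288 yaw -0.008122233568384426
base
   [812.2 -23.   11.6] gap 1.6
   [ 747.7 -293.5   17.7] gap 2.0
   [ 437.3 -218.8   14.5] gap 1.6
   [502.1  51.6  11.3] gap 2.4
[np.float64(278.14172308522717), np.float64(319.2801777610804), np.float64(278.05646751151784), np.float64(318.92837368010896)] [ 624.8 -121.    13.8] -0.2360594088894603
side
   [699.7 -15.7  94.2] gap 0.6
   [ 648.2 -228.5   93.4] gap 0.4
218.88833122628242 [ 674.  -122.1   93.8] -0.2374140913693059
```

L stands about 75–80 mm high, so it is the drawer front. R, at about 50 mm, is the drawer back. Lengths and yaws agree. I'll refine the x,y values at the known heights and work out the move.

Add to h.py:
```python
def go(target,yaw):
    s=ctrl.read_state();from scipy.spatial.transform import Rotation as Ro
    R=Ro.from_euler('xyz',s['tool_rot']);T=Ro.from_euler('xyz',[np.pi,0,yaw])
    print('t',round(float(s['clock']),2),'d tool',np.round(R.inv().apply(np.array(target)-s['eef_pos']),1),'rot',np.round((R.inv()*T).as_rotvec(),4))
```

Run:
```python
from h import *
np.set_printoptions(precision=1,suppress=True)
A=lambda u,v:((u+.5)/4+374.5,(v+.5)/4+214.5)
B=lambda u,v:((u+.5)/4+139.5,(v+.5)/4+194.5)
C=lambda u,v:((u+.5)/4.4+184.5,(v+.5)/4.4+184.5)
D=lambda u,v:((u+.5)/3.6+284.5,(v+.5)/3.6+147.5)
def f(n,L,z):
    P=np.array([onz(n,*p,z)[:2] for p in L]);d=P[0]-P[1] if len(P)==2 else P[0]+P[1]-P[2]-P[3]
    print(n,P.mean(0),'yaw %.3f'%np.arctan2(d[1],d[0]));return P
f('top',[B(313,45),B(243,300)],80);f('scene',[A(60,367),A(235,210)],80)
f('top',[D(140,33),D(525,128),D(415,572),D(22,470)],18);f('scene',[C(318,573),C(15,272),C(440,18),C(751,262)],18)
f('top',[D(125,165),D(446,248)],98);f('scene',[C(450,339),C(199,121)],98)
# block outer face: bottom-right face edge, top z=53
f('top',[D(394,310),D(357,470)],53)
go([592,248,200],2.925)
```

```text
top [590.2 245.9] yaw -0.224
scene [593.4 250.8] yaw -0.194
top [ 623.7 -120.2] yaw -0.237
scene [ 628.2 -119.6] yaw -0.241
top [ 673.  -121.6] yaw 1.333
scene [ 676.9 -119.6] yaw 1.335
top [ 557.6 -186.5] yaw -0.217
t 0.1 d tool [-508.5 -257.6   30.9] rot [-0. -0. -0.]
```

The front is at about (592, 248) with yaw about -0.215. The jig origin is at about (603.5, -124.5) with yaw -0.237, which puts the seat at about (565, -198). Base, side and block face agree to about 1–2 mm.

The manual's scale: shifts go in shares of 50 mm and turns go in units of 0.1 rad. Converting my numbers, -42 mm is -0.84, -21 mm is -0.42, -0.043 rad is -0.43.

nudge_tcp([
  {"x":-0.84,"y":-0.42,"wz":-0.43,"aperture":85},
  {"x":-0.84,"y":-0.42,"aperture":85},
  {"x":-0.84,"y":-0.42,"aperture":85},
  {"x":-0.84,"y":-0.42,"aperture":85},
  {"x":-0.84,"y":-0.42,"aperture":85},
  {"x":-0.84,"y":-0.42,"aperture":85},
  {"x":-0.84,"y":-0.42,"aperture":85},
  {"x":-0.84,"y":-0.42,"aperture":85},
  {"x":-0.84,"y":-0.42,"aperture":85},
  {"x":-0.84,"y":-0.42,"aperture":85},
  {"x":-0.84,"y":-0.42,"aperture":85},
  {"aperture":85},
])

```text
clock: 1.3
eef_pos: [573.5, 293.1, 230.8]
tool_rot: [-3.137, 0.005, 2.913]
force: [-0.4, -0.6, -0.3]
width: 84.8
gripper_force: 0.0
```

```bash
python3 -c "
from h import *
go([592,248,150],2.925)"
```

```text
t 1.3 d tool [-27.9 -39.3  81.1] rot [-0.0045  0.0052 -0.0119]
```

Scaled: 40 mm is 0.8, 20 mm is 0.4, -0.012 rad is -0.12.

nudge_tcp([
  {"x":-0.2,"y":-0.26,"wz":-0.12,"aperture":85},
  {"x":-0.18,"y":-0.26,"aperture":85},
  {"x":-0.18,"y":-0.26,"z":0.4,"aperture":85},
  {"z":0.8,"aperture":85},
  {"z":0.4,"aperture":85},
  {"aperture":85},
  {"aperture":85},
])

```text
clock: 2.0
eef_pos: [586.6, 257.7, 151.6]
tool_rot: [-3.141, 0.0, 2.937]
force: [0.3, 0.3, 0.1]
width: 84.8
gripper_force: 0.0
```

Run:
```python
from h import *
go([592,248,45],2.925)
for n in('scene','top'): cv2.imwrite(f'pics/{n}2.png',vision.get_image(n))
s=cv2.imread('pics/scene2.png');t=cv2.imread('pics/top2.png')
m=np.hstack([cv2.resize(s[185:325,345:515],(512,420)),cv2.resize(t[185:325,150:245],(285,420))])
cv2.imwrite('pics/m2.png',m)
```

```text
t 2.0 d tool [ -7.2  -8.3 106.6] rot [-0.0002  0.0001  0.0117]
```

View pics/m2.png

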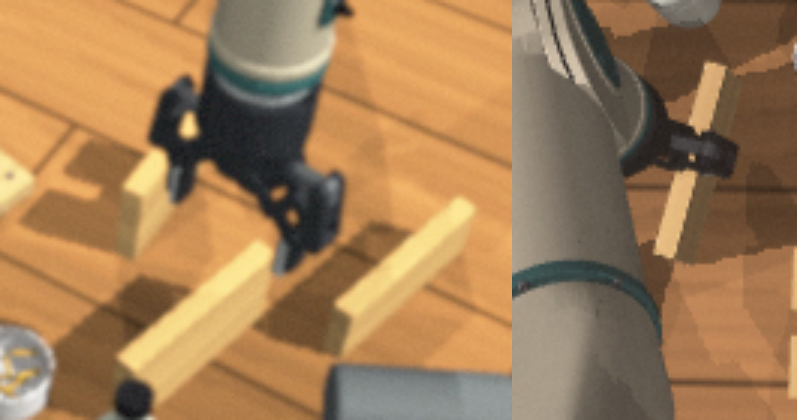

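The fingers hang over the board: in the top view they straddle it near its middle, around crop (695,150). I'll correct 7–8 mm and descend to z≈43, then close.

Scaled: -8 mm is -0.16, -7 mm is -0.14, 0.012 rad is 0.12.

nudge_tcp([
  {"x":-0.14,"y":-0.16,"wz":0.12,"aperture":85},
  {"z":0.6,"aperture":85},
  {"z":0.6,"aperture":85},
  {"z":0.6,"aperture":85},
  {"z":0.36,"aperture":85},
  {"aperture":85},
  {"aperture":85},
  {"aperture":85},
])

```text
clock: 2.9
eef_pos: [593.2, 248.7, 45.1]
tool_rot: [3.14, 0.003, 2.924]
force: [0.4, -0.2, 0.8]
width: 85.2
gripper_force: 0.0
```

```bash
python3 -c "
from h import *
go([592,248,43],2.925)"
```

```text
t 2.9 d tool [ 1.  -0.9  2.1] rot [ 0.0018  0.0027 -0.0007]
```

nudge_tcp([
  {"aperture":10},
  {"aperture":10},
  {"aperture":10},
  {"aperture":10},
  {"aperture":10},
  {"aperture":10},
  {"aperture":10},
  {"aperture":10},
  {"aperture":10},
  {"aperture":10},
])

```text
clock: 3.9
eef_pos: [591.6, 248.4, 43.3]
tool_rot: [-3.142, -0.0, 2.925]
force: [-1.3, 0.3, 1.1]
width: 17.4
gripper_force: 60.1
```

```bash
python3 -c "
from h import *
go([592,248,43],2.925)"
```

```text
t 3.9 d tool [-0.5 -0.3  0.3] rot [-0.0001 -0.0001 -0.0002]
```

Gripped at 17.4 mm with 60 N per pad. Now lift and work out the transit.

nudge_tcp([
  {"z":-0.4,"aperture":10},
  {"z":-0.7,"aperture":10},
  {"z":-0.7,"aperture":10},
  {"z":-0.3,"aperture":10},
  {"aperture":10},
  {"aperture":10},
  {"aperture":10},
])

```text
clock: 4.6
eef_pos: [590.3, 247.9, 146.1]
tool_rot: [-3.139, -0.003, 2.925]
force: [-0.1, -0.1, -2.6]
width: 17.5
gripper_force: 59.7
```

```bash
python3 -c "
from h import *
go([546.6,-198.2,145],2.9046)"
```

```text
t 4.6 d tool [ -53.3 -445.1    2. ] rot [-0.0023 -0.0031  0.0203]
```

nudge_tcp([
  {"x":-0.1,"y":-0.5,"wz":0.2,"aperture":10},
  {"x":-0.1,"y":-0.9,"aperture":10},
  {"x":-0.1,"y":-0.9,"aperture":10},
  {"x":-0.1,"y":-0.9,"aperture":10},
  {"x":-0.1,"y":-0.9,"aperture":10},
  {"x":-0.1,"y":-0.9,"aperture":10},
  {"x":-0.1,"y":-0.9,"aperture":10},
  {"x":-0.1,"y":-0.9,"aperture":10},
  {"x":-0.1,"y":-0.9,"aperture":10},
  {"x":-0.1,"y":-0.6,"aperture":10},
  {"aperture":10},
  {"aperture":10},
])

```text
clock: 5.8
eef_pos: [542.3, -167.2, 146.8]
tool_rot: [3.141, -0.003, 2.903]
force: [-0.4, -0.0, -1.6]
width: 17.7
gripper_force: 59.8
```

```bash
python3 -c "
from h import *
go([546.6,-198.2,145],2.9046)"
```

```text
t 5.8 d tool [-11.5 -29.1   1.8] rot [ 0.0003 -0.0027 -0.002 ]
```

nudge_tcp([
  {"x":-0.08,"y":-0.3,"aperture":10},
  {"x":-0.08,"y":-0.28,"aperture":10},
  {"x":-0.06,"z":0.2,"aperture":10},
  {"z":0.4,"aperture":10},
  {"aperture":10},
  {"aperture":10},
  {"aperture":10},
  {"aperture":10},
])

```text
clock: 6.6
eef_pos: [547.9, -197.4, 119.0]
tool_rot: [-3.142, 0.001, 2.905]
force: [-0.8, -0.0, -1.7]
width: 17.3
gripper_force: 59.7
```

Run:
```python
from h import *
go([546.6,-198.2,63],2.9046)
for n in('scene','top'): cv2.imwrite(f'pics/{n}3.png',vision.get_image(n))
s=cv2.imread('pics/scene3.png');t=cv2.imread('pics/top3.png')
print(proj('scene',[547,-198,115]),proj('top',[547,-198,115]))
m=np.hstack([cv2.resize(s[175:320,195:325],(400,446)),cv2.resize(t[190:335,300:430],(400,446))])
cv2.imwrite('pics/m3.png',m)
```

```text
t 6.6 d tool [ 1.1 -1.  56. ] rot [-0.      0.0013  0.0004]
[263.92832522 187.16708269] [396.4759652  257.73297495]
```

View pics/m3.png

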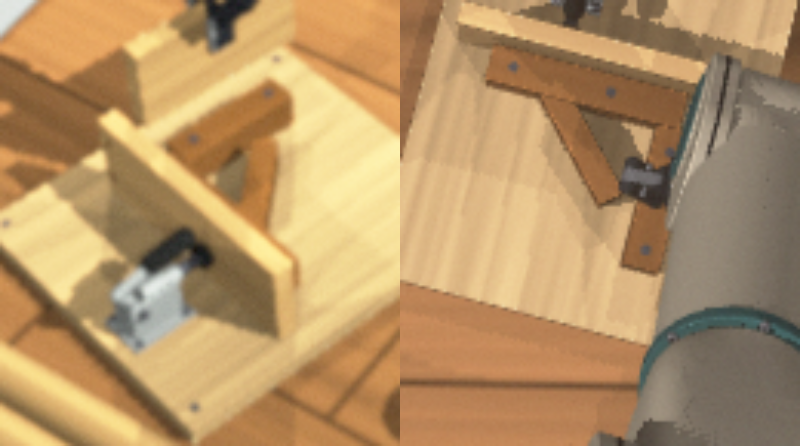

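The board hangs level in the fingers beside the block (scene crop near (210,50)), and the clamped side is clear ahead of it. Lowering it beside the block.

nudge_tcp([
  {"z":0.3,"aperture":10},
  {"z":0.4,"aperture":10},
  {"z":0.26,"aperture":10},
  {"z":0.08,"aperture":10},
  {"aperture":10},
  {"aperture":10},
  {"aperture":10},
  {"aperture":10},
])

```text
clock: 7.5
eef_pos: [547.8, -197.6, 67.0]
tool_rot: [-3.141, 0.001, 2.905]
force: [0.7, -0.8, -2.2]
width: 17.0
gripper_force: 59.7
```

```bash
python3 -c "
from h import *
go([546.6,-198.2,62.3],2.9046)"
```

```text
t 7.5 d tool [ 1.  -0.8  4.7] rot [-0.0001  0.0012  0.0002]
```

nudge_tcp([
  {"z":0.02,"aperture":10},
  {"z":0.02,"aperture":10},
  {"z":0.02,"aperture":10},
  {"z":0.02,"aperture":10},
  {"aperture":10},
  {"aperture":10},
  {"aperture":10},
])

```text
clock: 8.2
eef_pos: [547.3, -197.4, 62.3]
tool_rot: [3.142, -0.0, 2.905]
force: [-0.2, 0.8, -1.6]
width: 17.3
gripper_force: 59.7
```

nudge_tcp([
  {"z":0.01,"aperture":10},
  {"z":0.01,"aperture":10},
  {"aperture":10},
  {"aperture":10},
])

```text
clock: 8.6
eef_pos: [547.3, -197.5, 61.3]
tool_rot: [3.142, -0.0, 2.905]
force: [0.1, 0.4, -1.2]
width: 17.3
gripper_force: 59.9
```

nudge_tcp([
  {"z":0.01,"aperture":10},
  {"z":0.01,"aperture":10},
  {"aperture":10},
  {"aperture":10},
])

```text
clock: 9.0
eef_pos: [547.3, -197.5, 61.2]
tool_rot: [-3.142, 0.0, 2.905]
force: [-1.6, -0.1, 6.6]
width: 17.1
gripper_force: 61.2
```

Base contact is at TCP z≈61.2, as expected. Next I'll back off about 1 mm and ease towards the block.

Scaled: -1.4 mm is -0.028, 0.5 mm is 0.01.

nudge_tcp([
  {"z":-0.028,"aperture":10},
  {"y":0.01,"aperture":10},
  {"y":0.01,"aperture":10},
  {"y":0.01,"aperture":10},
  {"y":0.01,"aperture":10},
  {"aperture":10},
  {"aperture":10},
])

```text
clock: 9.7
eef_pos: [547.6, -195.8, 61.5]
tool_rot: [-3.141, -0.0, 2.905]
force: [-1.4, -0.7, -2.5]
width: 17.2
gripper_force: 59.6
```

nudge_tcp([
  {"y":0.01,"aperture":10},
  {"aperture":10},
  {"aperture":10},
])

```text
clock: 10.0
eef_pos: [547.6, -195.8, 61.6]
tool_rot: [-3.141, -0.0, 2.904]
force: [-1.5, -3.4, -3.0]
width: 17.2
gripper_force: 59.5
```

nudge_tcp([
  {"y":0.01,"aperture":10},
  {"aperture":10},
  {"aperture":10},
])

```text
clock: 10.3
eef_pos: [547.6, -195.7, 61.6]
tool_rot: [-3.14, -0.0, 2.904]
force: [-1.6, -5.4, -3.8]
width: 17.0
gripper_force: 59.4
```

The block is touched: the y force rises to 5 N with no further motion. I'll ease off slightly and slide towards the side at 10 mm/s or less.

Scaled: -1 mm is -0.02, -0.4 mm is -0.008.

nudge_tcp([
  {"y":-0.008,"aperture":10},
  {"x":-0.02,"aperture":10},
  {"x":-0.02,"aperture":10},
  {"x":-0.02,"aperture":10},
  {"x":-0.02,"aperture":10},
  {"x":-0.02,"aperture":10},
  {"x":-0.02,"aperture":10},
  {"x":-0.02,"aperture":10},
  {"x":-0.02,"aperture":10},
  {"x":-0.02,"aperture":10},
  {"x":-0.02,"aperture":10},
  {"x":-0.02,"aperture":10},
])

```text
clock: 11.5
eef_pos: [556.0, -197.8, 61.6]
tool_rot: [-3.141, -0.005, 2.904]
force: [-5.4, -4.3, 0.4]
width: 17.2
gripper_force: 60.1
```

nudge_tcp([
  {"x":-0.02,"aperture":10},
  {"x":-0.01,"aperture":10},
  {"x":-0.01,"aperture":10},
  {"aperture":10},
  {"aperture":10},
])

```text
clock: 12.0
eef_pos: [558.1, -198.3, 61.6]
tool_rot: [-3.141, -0.005, 2.904]
force: [-4.7, -3.5, 0.3]
width: 17.5
gripper_force: 60.1
```

Scaled: -0.5 mm is -0.01.

nudge_tcp([
  {"x":-0.01,"aperture":10},
  {"x":-0.01,"aperture":10},
  {"aperture":10},
  {"aperture":10},
])

```text
clock: 12.4
eef_pos: [559.1, -198.5, 61.6]
tool_rot: [-3.141, -0.005, 2.904]
force: [-4.8, -3.6, 1.7]
width: 17.4
gripper_force: 60.1
```

nudge_tcp([
  {"x":-0.01,"aperture":10},
  {"x":-0.01,"aperture":10},
  {"aperture":10},
  {"aperture":10},
])

```text
clock: 12.8
eef_pos: [560.1, -198.8, 61.6]
tool_rot: [-3.141, -0.005, 2.904]
force: [-5.5, -5.1, 1.4]
width: 17.2
gripper_force: 60.1
```

Some drag on the base and block shows (z force about 3.5 N above free). I'll lift 0.7 mm and ease the block slightly before contact.

nudge_tcp([
  {"y":-0.006,"z":-0.014,"aperture":10},
  {"aperture":10},
  {"aperture":10},
])

```text
clock: 13.1
eef_pos: [560.8, -198.9, 62.2]
tool_rot: [-3.141, -0.003, 2.904]
force: [-3.6, -3.7, -1.4]
width: 17.5
gripper_force: 59.7
```

nudge_tcp([
  {"x":-0.01,"aperture":10},
  {"x":-0.01,"aperture":10},
  {"aperture":10},
  {"aperture":10},
])

```text
clock: 13.5
eef_pos: [561.8, -199.2, 62.2]
tool_rot: [-3.141, -0.003, 2.904]
force: [-2.8, -5.0, -2.3]
width: 17.7
gripper_force: 59.7
```

nudge_tcp([
  {"x":-0.01,"aperture":10},
  {"x":-0.01,"aperture":10},
  {"aperture":10},
  {"aperture":10},
])

```text
clock: 13.9
eef_pos: [562.8, -199.4, 62.2]
tool_rot: [-3.141, -0.003, 2.904]
force: [-3.3, -3.5, -1.5]
width: 17.4
gripper_force: 59.7
```

Scaled: -0.5 mm is -0.01.

nudge_tcp([
  {"x":-0.01,"aperture":10},
  {"x":-0.01,"aperture":10},
  {"aperture":10},
  {"aperture":10},
])

```text
clock: 14.3
eef_pos: [563.8, -199.7, 62.2]
tool_rot: [-3.141, -0.003, 2.904]
force: [-2.3, -4.3, -1.5]
width: 17.3
gripper_force: 59.7
```

nudge_tcp([
  {"x":-0.01,"aperture":10},
  {"x":-0.01,"aperture":10},
  {"aperture":10},
  {"aperture":10},
])

```text
clock: 14.7
eef_pos: [563.8, -199.6, 62.1]
tool_rot: [-3.141, -0.005, 2.904]
force: [-5.5, -2.6, 0.4]
width: 17.7
gripper_force: 60.0
```

nudge_tcp([
  {"x":-0.01,"aperture":10},
  {"aperture":10},
  {"aperture":10},
])

```text
clock: 15.0
eef_pos: [563.8, -199.7, 62.1]
tool_rot: [-3.141, -0.006, 2.904]
force: [-7.0, -2.8, 0.8]
width: 17.4
gripper_force: 60.1
```

Side contact is at TCP jig x≈-21 (expected -20). Now I'll build the push gradually while lifting slightly to keep off the base.

nudge_tcp([
  {"x":-0.008,"z":-0.008,"aperture":10},
  {"x":-0.008,"aperture":10},
  {"x":-0.008,"aperture":10},
  {"aperture":10},
  {"aperture":10},
])

```text
clock: 15.5
eef_pos: [563.8, -199.7, 62.2]
tool_rot: [-3.141, -0.008, 2.904]
force: [-8.5, -3.3, 2.1]
width: 17.3
gripper_force: 60.0
```

```bash
python3 -c "
from h import *
for i in range(3):
  s=ctrl.read_state();F=s['force'];a=-.237;print(F[0]*np.cos(a)+F[1]*np.sin(a),-F[0]*np.sin(a)+F[1]*np.cos(a),F[2])"
```

```text
-7.514339553845875 -5.216860671676841 2.144184025418527
-7.514339553845875 -5.216860671676841 2.144184025418527
-7.514339553845875 -5.216860671676841 2.144184025418527
```

The nose of the board is dipping (pitch -0.008) and bears on the base. I'll level it and add push.

nudge_tcp([
  {"x":-0.008,"wy":-0.04,"aperture":10},
  {"x":-0.008,"wy":-0.04,"aperture":10},
  {"x":-0.008,"aperture":10},
  {"aperture":10},
  {"aperture":10},
])

```text
clock: 16.0
eef_pos: [564.0, -199.7, 61.9]
tool_rot: [-3.141, -0.002, 2.904]
force: [-10.2, -2.9, 1.4]
width: 17.4
gripper_force: 60.1
```

```bash
python3 -c "
from h import *
s=ctrl.read_state();F=s['force'];a=-.237;print(F[0]*np.cos(a)+F[1]*np.sin(a),-F[0]*np.sin(a)+F[1]*np.cos(a),F[2],s['torque'])"
```

```text
-9.237569961459519 -5.262882142506252 1.4486490351252497 [-0.65489461  1.91906423 -0.02664188]
```

nudge_tcp([
  {"x":-0.01,"z":-0.006,"wy":-0.03,"aperture":10},
  {"x":-0.01,"z":-0.006,"aperture":10},
  {"x":-0.01,"aperture":10},
  {"x":-0.01,"aperture":10},
  {"aperture":10},
  {"aperture":10},
])

```text
clock: 16.6
eef_pos: [563.9, -199.7, 61.9]
tool_rot: [-3.141, -0.003, 2.904]
force: [-13.0, -1.1, 1.2]
width: 17.5
gripper_force: 60.1
```

```bash
python3 -c "
from h import *
s=ctrl.read_state();F=s['force'];a=-.237;print(F[0]*np.cos(a)+F[1]*np.sin(a),-F[0]*np.sin(a)+F[1]*np.cos(a),F[2],s['torque'])"
```

```text
-12.35981114158361 -4.163417684392879 1.1882014641709637 [-0.52771241  2.38734035  0.01608968]
```

nudge_tcp([
  {"x":-0.01,"z":-0.004,"wy":-0.02,"aperture":10},
  {"x":-0.008,"aperture":10},
  {"x":-0.008,"aperture":10},
  {"aperture":10},
  {"aperture":10},
  {"aperture":10},
  {"aperture":10},
])

```text
clock: 17.3
eef_pos: [563.9, -199.7, 61.9]
tool_rot: [-3.141, -0.004, 2.904]
force: [-14.9, -1.1, 3.1]
width: 17.6
gripper_force: 60.2
```

nudge_tcp([
  {"aperture":10},
  {"aperture":10},
  {"aperture":10},
  {"aperture":10},
  {"aperture":10},
  {"aperture":10},
  {"aperture":10},
  {"aperture":10},
  {"aperture":10},
  {"aperture":10},
])

```text
clock: 18.3
eef_pos: [563.9, -199.7, 61.9]
tool_rot: [-3.141, -0.004, 2.904]
force: [-13.8, -1.1, 2.1]
width: 17.1
gripper_force: 60.2
```

Run:
```python
from h import *
s=ctrl.read_state();F=s['force'];a=-.237;print(F[0]*np.cos(a)+F[1]*np.sin(a),-F[0]*np.sin(a)+F[1]*np.cos(a),F[2],s['torque'])
s=vision.get_image('scene');t=vision.get_image('top')
m=np.hstack([cv2.resize(s[165:300,195:325],(400,415)),cv2.resize(t[190:325,300:430],(400,415))])
cv2.imwrite('pics/m4.png',m)
```

```text
-13.185218301257486 -4.2797264708921885 2.125876513835703 [-0.42319533  2.77485383 -0.02084895]
```

View pics/m4.png

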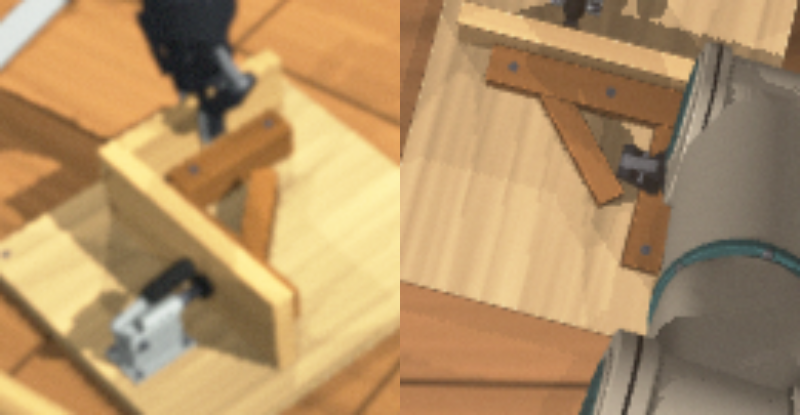

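The board stands flush in height with the side, its end against the side (scene crop (115,140)) and its face along the block (crop (230,120)). The wrist reads about 13 N including some drag, so I'll add a little and hold.

Scaled: -0.4 mm is -0.008, -0.2 mm is -0.004.

nudge_tcp([
  {"x":-0.008,"z":-0.004,"aperture":10},
  {"x":-0.008,"z":-0.002,"aperture":10},
  {"aperture":10},
  {"aperture":10},
  {"aperture":10},
  {"aperture":10},
  {"aperture":10},
  {"aperture":10},
  {"aperture":10},
  {"aperture":10},
  {"aperture":10},
  {"aperture":10},
])

```text
clock: 19.6
eef_pos: [563.9, -199.7, 61.9]
tool_rot: [-3.141, -0.006, 2.904]
force: [-16.6, -1.0, 1.6]
width: 17.4
gripper_force: 60.2
```

nudge_tcp([
  {"aperture":10},
  {"aperture":10},
  {"aperture":10},
  {"aperture":10},
  {"aperture":10},
  {"aperture":10},
  {"aperture":10},
  {"aperture":10},
  {"aperture":10},
  {"aperture":10},
  {"aperture":10},
  {"aperture":10},
])

```text
clock: 20.8
eef_pos: [563.9, -199.7, 61.9]
tool_rot: [-3.141, -0.006, 2.904]
force: [-15.8, -0.8, 0.9]
width: 17.3
gripper_force: 60.2
```

nudge_tcp([
  {"aperture":10},
  {"aperture":10},
  {"aperture":10},
  {"aperture":10},
  {"aperture":10},
  {"aperture":10},
  {"aperture":10},
  {"aperture":10},
])

```text
clock: 21.6
eef_pos: [563.9, -199.7, 61.9]
tool_rot: [-3.141, -0.006, 2.904]
force: [-15.8, -0.8, 1.5]
width: 16.8
gripper_force: 60.2
```

Steady: about 15 N at the wrist, so 9–15 N on the side, held for over 2 s.

```bash
python3 -c "
from cell import ctrl, vision
print(ctrl.finish_job())"
```

```text
the job is handed in; nothing more can be done
None
```

I handed the job in with the drawer front upright against the block and its end butted to the clamped side, still gripped at about 60 N per finger and pushed at about 15 N at the wrist (an estimated 9–15 N on the side, since drag takes some), held over 2 s; the hand-in gave no verdict.

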